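# Unload the clamshell trim fixture and close the sample jars

### The arm

A 6-joint arm with a two-finger parallel gripper is mounted at the origin on the work surface. World frame = base frame: x ahead of the robot, y to its left, z up, the work surface at z = 0. Lengths are in m, angles in rad, forces in N, time in s.
With the tool pointing down it reaches from about 0.275 to 0.875 m from the base axis. Payload 12.5 kg.
Tool frame: the origin (TCP) lies on the centre line of the jaws, within the pads' length; the fingertips stand r.finger_overhang ahead of it and the grasp point (between the pads) lies 3 mm ahead of it (r.finger_overhang is the distance from the TCP to the fingertips, in m); z points along the fingers, y is the line along which they close (so a half turn about z gives the same grasp; the last joint's range is limited). The gripper opens to 85 mm and grips with 20 to 120 N. Pads are 22 mm wide; open, the fingers measure 114 mm over their backs; the gripper's body (76 mm by 85 mm) begins 54 mm behind the grasp point. The pads swing forward as they close: fully open they stand 13 mm farther back than shut.
Start: joints at [-1.336, 0.351, 1.652, -0, 1.139, -0.085], TCP at [0.173, -0.522, 0.23] pointing down, gripper open.
Joint ranges: [-2.75, 2.75], [-0.79, 2.1], [0.01, 2.65], [-1.57, 4.71], [0.07, 3.14], [-2.87, 2.87]. Speed limits (rad/s): [2.22, 2.22, 2.79, 3.14, 3.14, 3.14].

### API

Orientations are given as a unit quaternion [x, y, z, w].
In Python, from cell import r, optics gives the robot as it stands. The module is installed in compiled form; this text tells all that it offers. Calls block until the motion is done:
- r.move_to(position, orientation): joint-space move of the TCP to a pose.
- r.move_linear(position, rot=None, vel=0.15): straight line of the TCP; rot=None keeps the orientation; vel is the mean speed in m/s.
- r.set_joints(angles): joint-space move.
- r.set_gripper(opening, squeeze=None): opening from 0.0 (shut) to 1.0 (fully open); squeeze is the grip in N (None keeps the last); returns when the fingers have stopped.
- r.sleep(seconds).
- r.inverse_kinematics(position, orientation): joint angles nearest the present ones, or None.
- optics.get_image(name): name is "side" or "top"; returns a dict with "pixels" (384x512x3 uint8, red, green, blue), "depth" (384x512 float32, m along the optical axis (not along the pixel's ray), 0 where there is no reading), "fx", "fy", "cx", "cy" (pixels), "camera_from_world" (4x4, takes a point from world to camera coordinates). Camera axes: x right, y down, z forward; pixel columns grow to the right and rows downward; lengths in m; the calibration is good to about 2 mm. A picture is of the moment at which its call begins.
A pose or a line that the arm cannot do raises r.PlanningError and nothing moves.
- r.hand_in(): hands the job in; it is judged then, once.
Readings, each from a call of its own:
- r.current_t(): time.
- r.current_q(): joint angles.
- r.current_qvel(): joint speeds.
- r.current_effort(): joint torques, N m.
- r.current_tool_pos(): TCP position.
- r.current_ee_rot(): TCP orientation.
- r.current_contact_force(): force on the tool from outside, world axes, zero at the start.
- r.current_torque(): the same for the moment, N m.
- r.current_opening(): opening from 0.0 (shut) to 1.0 (fully open).
- r.current_finger_force(): force on a finger pad.
Only numpy, scipy, OpenCV 4.12 (cv2) and the standard library are available. Lean on these libraries where they do the work, as an engineer would, in place of code of your own. Each camera call takes 0.05 s, during which the arm holds its last target. There are 200 camera calls.

### The job

Swing the lid of the clamshell fixture over past upright so that it stays open, and leave it open. Then take every blue moulded half - those in the fixture and the one standing on the bench - and set each mouth-down, rim on rim, on its own white jar on the press stand, and press each closed jar straight down until its seat is fully home and the orange band has disappeared. Do not push down the seat of a jar that has no half on it, keep all jars upright in their places, and leave the other things on the bench where they are.

Things in the scene. Friction and masses are not known exactly. Their poses are not given: they have to be found in the camera images.
- fixture: Clamshell trim fixture, bolted down: base 165 x 235 x 20 mm high; rear (+x) wall to 73 mm; 16 mm posts at the front corners, 75 mm high. Origin: centre of underside; x runs from handle side to hinge, z up. Two nests at x -10, y +47 and -47 mm: discs 42 mm wide, 6 mm high, standing loosely in the mouth of a half. One or both are filled. Round a half's body 44 mm is free in front, 50 mm behind.
- lid (a joint): Hinge angle of the blue-framed lid (8 mm thick, 154 mm from hinge to front edge, 235 mm wide, clear window, 0.3 kg): 0 shut (start), grows as its front edge rises, pi/2 upright, stop at 2.1 rad, standing open behind the fixture. Free-running hinge: let go before about 1.35 rad it falls shut, past about 1.5 rad it falls open onto its stop.
- lid_hinge (a point): Point on the hinge axis, mid-width, 75.5 mm above the bench at the rear of the fixture; it turns with the lid. The axis runs along the fixture's y.
- lid_handle (a point): Middle of the lid's black round bar handle (10 mm thick, 100 mm long, along the fixture's y). With the lid shut it is 142 mm in front of the hinge axis and 43 mm above it, with 30 mm free under the bar; it moves with the lid.
- stand: Grey press stand, bolted down, 120 x 310 mm, deck 35 mm high, three round seats in a row along its y at y +100 (seat 1), 0 (seat 2) and -100 mm (seat 3). Origin: centre of its underside.
- seat1 (a joint): How far seat 1 is pushed down, m: 0 raised (start; 10 mm proud of the deck, orange band round its edge in sight), 0.010 fully down (flush, band hidden). Stiff sliding fit without spring: it takes about 10 N in all, including the weight standing on it, and stays where it is left.
- seat1_top (a point): Centre of the top face of seat 1 (86 mm disc with four 8 mm high pins around the foot of the jar).
- jar1_rim (a point): Centre of the mouth of jar 1, in the plane of its rim, z up along the jar. The jar is white opal glass, loose, standing mouth-up on seat 1 between the pins: 69 mm outer diameter, 61 mm bore, 50 mm high, about 0.25 kg.
- seat2 (a joint): How far seat 2 is pushed down, m: 0 raised (start; 10 mm proud of the deck, orange band round its edge in sight), 0.010 fully down (flush, band hidden). Stiff sliding fit without spring: it takes about 10 N in all, including the weight standing on it, and stays where it is left.
- seat2_top (a point): Centre of the top face of seat 2 (86 mm disc with four 8 mm high pins around the foot of the jar).
- jar2_rim (a point): Centre of the mouth of jar 2, in the plane of its rim, z up along the jar. The jar is white opal glass, loose, standing mouth-up on seat 2 between the pins: 69 mm outer diameter, 61 mm bore, 50 mm high, about 0.25 kg.
- seat3 (a joint): How far seat 3 is pushed down, m: 0 raised (start; 10 mm proud of the deck, orange band round its edge in sight), 0.010 fully down (flush, band hidden). Stiff sliding fit without spring: it takes about 10 N in all, including the weight standing on it, and stays where it is left.
- seat3_top (a point): Centre of the top face of seat 3 (86 mm disc with four 8 mm high pins around the foot of the jar).
- jar3_rim (a point): Centre of the mouth of jar 3, in the plane of its rim, z up along the jar. The jar is white opal glass, loose, standing mouth-up on seat 3 between the pins: 69 mm outer diameter, 61 mm bore, 50 mm high, about 0.25 kg.
- half1: Blue moulded half: open cup, mouth-down, ~80 g; starts in the nest at y +47 mm or absent. Body 56 mm diameter, closed top 42 mm above rim plane; flange 74 mm diameter, 4 mm thick; under it a 56 mm lip goes on 6 mm and hangs loosely inside a jar's mouth. Origin: centre of flange underside (rim plane), 6 mm above what the lip stands on; level with jarN_rim when on a jar. z up to the closed top.
- half2: Blue moulded half: open cup, mouth-down, ~80 g; starts in the nest at y -47 mm or absent. Body 56 mm diameter, closed top 42 mm above rim plane; flange 74 mm diameter, 4 mm thick; under it a 56 mm lip goes on 6 mm and hangs loosely inside a jar's mouth. Origin: centre of flange underside (rim plane), 6 mm above what the lip stands on; level with jarN_rim when on a jar. z up to the closed top.
- half3: Blue moulded half: open cup, mouth-down, ~80 g; starts on the open bench. Body 56 mm diameter, closed top 42 mm above rim plane; flange 74 mm diameter, 4 mm thick; under it a 56 mm lip goes on 6 mm and hangs loosely inside a jar's mouth. Origin: centre of flange underside (rim plane), 6 mm above what the lip stands on; level with jarN_rim when on a jar. z up to the closed top.
- gauge: Bystander, not to be disturbed: blue handheld thickness gauge, 181 x 88 x 38 mm, lying flat. Origin: centre of its underside.
- probe: Bystander, not to be disturbed: grey probe on a round black foot, 60 mm wide, 132 mm high. Origin: centre of its underside.
- organiser: Bystander, not to be disturbed: clear compartment box, 130 x 210 x 35 mm. Origin: centre of its underside.
- trays: Bystander, not to be disturbed: stack of clear formed trays, 140 x 200 x 50 mm. Origin: centre of its underside.

How it is judged:
On the way:
1. the fixture's lid stands open, past upright (more than 1.75 rad), all blue halves being still off the jars (value of joint lid above 1.75 rad and not (horizontal distance between half1 and jar1_rim below 0.03 m) and not (horizontal distance between half1 and jar2_rim below 0.03 m) and not (horizontal distance between half1 and jar3_rim below 0.03 m) and not (horizontal distance between half2 and jar1_rim below 0.03 m) and not (horizontal distance between half2 and jar2_rim below 0.03 m) and not (horizontal distance between half2 and jar3_rim below 0.03 m) and not (horizontal distance between half3 and jar1_rim below 0.03 m) and not (horizontal distance between half3 and jar2_rim below 0.03 m) and not (horizontal distance between half3 and jar3_rim below 0.03 m)), for 0.2 s.
At the end, for the whole second after the job is handed in: Lid over 1.75 rad; every blue half present at rest mouth-down on a jar of its own, rim on rim (centres within 7 mm, rims within 4 mm, level within 0.09 rad), that jar's seat pushed down over 8 mm; all jars upright within 12 mm of their seats' middles (((horizontal distance between half1 and jar1_rim below 0.007 m and z of half1 in the frame of jar1_rim between -0.004 and 0.004 m and angle between the z axis of half1 and the z axis of jar1_rim, either way round below 0.09 rad and angle between jar1_rim's own z axis and vertical below 0.09 rad and angle between half1's own z axis and vertical below 0.12 rad and horizontal distance between jar1_rim and seat1_top below 0.012 m and value of joint seat1 above 0.008 m) or (horizontal distance between half1 and jar2_rim below 0.007 m and z of half1 in the frame of jar2_rim between -0.004 and 0.004 m and angle between the z axis of half1 and the z axis of jar2_rim, either way round below 0.09 rad and angle between jar2_rim's own z axis and vertical below 0.09 rad and angle between half1's own z axis and vertical below 0.12 rad and horizontal distance between jar2_rim and seat2_top below 0.012 m and value of joint seat2 above 0.008 m) or (horizontal distance between half1 and jar3_rim below 0.007 m and z of half1 in the frame of jar3_rim between -0.004 and 0.004 m and angle between the z axis of half1 and the z axis of jar3_rim, either way round below 0.09 rad and angle between jar3_rim's own z axis and vertical below 0.09 rad and angle between half1's own z axis and vertical below 0.12 rad and horizontal distance between jar3_rim and seat3_top below 0.012 m and value of joint seat3 above 0.008 m)) and ((horizontal distance between half2 and jar1_rim below 0.007 m and z of half2 in the frame of jar1_rim between -0.004 and 0.004 m and angle between the z axis of half2 and the z axis of jar1_rim, either way round below 0.09 rad and angle between jar1_rim's own z axis and vertical below 0.09 rad and angle between half2's own z axis and vertical below 0.12 rad and horizontal distance between jar1_rim and seat1_top below 0.012 m and value of joint seat1 above 0.008 m) or (horizontal distance between half2 and jar2_rim below 0.007 m and z of half2 in the frame of jar2_rim between -0.004 and 0.004 m and angle between the z axis of half2 and the z axis of jar2_rim, either way round below 0.09 rad and angle between jar2_rim's own z axis and vertical below 0.09 rad and angle between half2's own z axis and vertical below 0.12 rad and horizontal distance between jar2_rim and seat2_top below 0.012 m and value of joint seat2 above 0.008 m) or (horizontal distance between half2 and jar3_rim below 0.007 m and z of half2 in the frame of jar3_rim between -0.004 and 0.004 m and angle between the z axis of half2 and the z axis of jar3_rim, either way round below 0.09 rad and angle between jar3_rim's own z axis and vertical below 0.09 rad and angle between half2's own z axis and vertical below 0.12 rad and horizontal distance between jar3_rim and seat3_top below 0.012 m and value of joint seat3 above 0.008 m)) and ((horizontal distance between half3 and jar1_rim below 0.007 m and z of half3 in the frame of jar1_rim between -0.004 and 0.004 m and angle between the z axis of half3 and the z axis of jar1_rim, either way round below 0.09 rad and angle between jar1_rim's own z axis and vertical below 0.09 rad and angle between half3's own z axis and vertical below 0.12 rad and horizontal distance between jar1_rim and seat1_top below 0.012 m and value of joint seat1 above 0.008 m) or (horizontal distance between half3 and jar2_rim below 0.007 m and z of half3 in the frame of jar2_rim between -0.004 and 0.004 m and angle between the z axis of half3 and the z axis of jar2_rim, either way round below 0.09 rad and angle between jar2_rim's own z axis and vertical below 0.09 rad and angle between half3's own z axis and vertical below 0.12 rad and horizontal distance between jar2_rim and seat2_top below 0.012 m and value of joint seat2 above 0.008 m) or (horizontal distance between half3 and jar3_rim below 0.007 m and z of half3 in the frame of jar3_rim between -0.004 and 0.004 m and angle between the z axis of half3 and the z axis of jar3_rim, either way round below 0.09 rad and angle between jar3_rim's own z axis and vertical below 0.09 rad and angle between half3's own z axis and vertical below 0.12 rad and horizontal distance between jar3_rim and seat3_top below 0.012 m and value of joint seat3 above 0.008 m)) and linear speed of each of half1, half2, half3 below 0.02 m/s and value of joint lid above 1.75 rad and angle between each of jar1_rim, jar2_rim, jar3_rim's own z axis and vertical below 0.09 rad and horizontal distance between jar1_rim and seat1_top below 0.012 m and horizontal distance between jar2_rim and seat2_top below 0.012 m and horizontal distance between jar3_rim and seat3_top below 0.012 m); the robot touches nothing.
It fails at once if seat 1 is pushed down while its jar has no blue half over it (value of joint seat1 above 0.004 m and velocity of joint seat1 above 0.003 m/s and not (horizontal distance between half1 and jar1_rim below 0.015 m) and not (horizontal distance between half2 and jar1_rim below 0.015 m) and not (horizontal distance between half3 and jar1_rim below 0.015 m)).
It fails at once if seat 2 is pushed down while its jar has no blue half over it (value of joint seat2 above 0.004 m and velocity of joint seat2 above 0.003 m/s and not (horizontal distance between half1 and jar2_rim below 0.015 m) and not (horizontal distance between half2 and jar2_rim below 0.015 m) and not (horizontal distance between half3 and jar2_rim below 0.015 m)).
It fails at once if seat 3 is pushed down while its jar has no blue half over it (value of joint seat3 above 0.004 m and velocity of joint seat3 above 0.003 m/s and not (horizontal distance between half1 and jar3_rim below 0.015 m) and not (horizontal distance between half2 and jar3_rim below 0.015 m) and not (horizontal distance between half3 and jar3_rim below 0.015 m)).
It fails at once if a bystander is knocked more than 40 mm out of its place (distance of any of gauge, probe, organiser, trays from where it was at the start of the episode above 0.04 m).
Of half1, half2 only 1 to 2 are there at a start; the rules pass over those that are not, and their reading is None.
At some moment in a run one of half3 may be knocked a few centimetres aside while the robot is not near it.
It also fails if it takes over 210 s, if anything falls off the work surface, if the arm or the gripper's body presses on something with over 40 N, if the wrist force passes 120 N, or if a joint passes its speed limit or range.

## Working session

There is one attempt and no reset: what is moved stays moved. The work goes in short steps, each a Python script; the robot and the scene stay as the last script left them, time stands still between calls to the robot, and variables do not carry over. Pictures are saved under pics/ and viewed, at most 14 in all, crops included, and the job is handed in when it is done.

```bash
mkdir -p pics
cat > h.py <<'E'
import numpy as np, cv2
from cell import r, optics
from scipy.spatial.transform import Rotation as R
def snap(n, save=None):
    d=optics.get_image(n)
    if save: cv2.imwrite('pics/'+save, cv2.cvtColor(d['pixels'],cv2.COLOR_RGB2BGR))
    return d
def cloud(d):
    """world xyz per pixel from depth"""
    v,u=np.mgrid[0:384,0:512]; z=d['depth']
    p=np.stack([(u-d['cx'])/d['fx']*z,(v-d['cy'])/d['fy']*z,z,np.ones_like(z)],-1)
    w=(p@np.linalg.inv(d['camera_from_world']).T)[...,:3]
    w[z==0]=np.nan
    return w
def onplane(d,u,v,h):
    M=np.linalg.inv(d['camera_from_world']); o=M[:3,3]
    k=M[:3,:3]@[(u-d['cx'])/d['fx'],(v-d['cy'])/d['fy'],1]
    return o+k*(h-o[2])/k[2]
def proj(d,p):
    c=d['camera_from_world']@np.append(p,1); return c[0]/c[2]*d['fx']+d['cx'],c[1]/c[2]*d['fy']+d['cy']
def down(yaw):
    """tool down; jaw (tool y) direction at angle yaw from world x"""
    y=np.array([np.cos(yaw),np.sin(yaw),0]); z=np.array([0,0,-1.])
    return R.from_matrix(np.stack([np.cross(y,z),y,z],1)).as_quat()
E
python3 - <<'E'
from h import *
for n in('side','top'):
    d=snap(n,n+'0.png'); M=np.linalg.inv(d['camera_from_world'])
    print(n,M[:3,3].round(3),M[:3,2].round(3),d['fx'],(d['depth']>0).mean())
    np.savez(n+'0.npz',**{k:d[k] for k in d})
print(r.finger_overhang,r.current_ee_rot(),r.current_t())
E
```

```text
side [0.308 0.56  0.67 ] [ 0.348 -0.661 -0.665] 360.36014278474175 0.9959462483723959
top [0.507 0.005 1.474] [ 0.065  0.014 -0.998] 487.3026691143496 0.9958597819010416
0.022 [ 9.87245142e-01  1.59206661e-01 -3.55880676e-05 -5.16514292e-04] 0.1
```

View pics/top0.png

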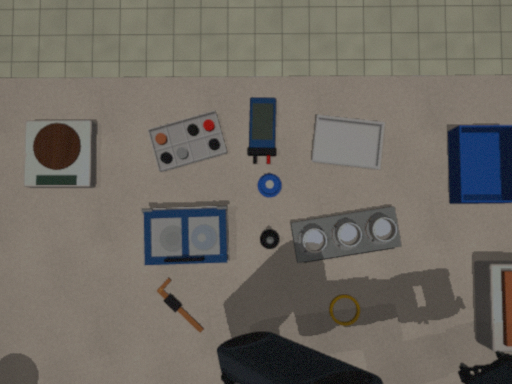

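View pics/side0.png

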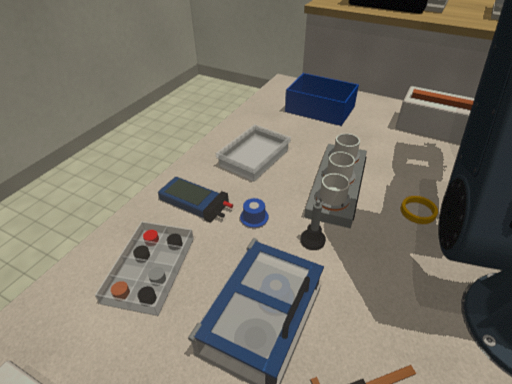

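The top view has image up as +x and left as +y. It shows the fixture at (186,236) with its handle on the near side at (185,259), half3 at (269,185), jars at (314,240), (348,234) and (382,228), and the probe at (269,239) between the fixture and stand. The side view shows what looks like a half in the far (-y) window. The near one looks like an empty nest.

Run:
```python
from h import *
d=snap('top'); W=cloud(d); hsv=cv2.cvtColor(d['pixels'],cv2.COLOR_RGB2HSV)
blue=cv2.inRange(hsv,(100,120,40),(125,255,255))
n,L,s,c=cv2.connectedComponentsWithStats(blue)
for i in range(1,n):
    if s[i,4]>80:
        z=np.nanmedian(W[L==i][:,2]); 
        cn=max(cv2.findContours((L==i).astype(np.uint8),0,2)[0],key=cv2.contourArea)
        rc=cv2.minAreaRect(cn); b=np.array([onplane(d,u,v,z) for u,v in cv2.boxPoints(rc)])
        print(c[i].round(1),s[i],'z',z.round(3),'c',b.mean(0).round(4),b[:,:2].round(4).tolist())
# jars: points at rim height
P=W.reshape(-1,3)
for name,(lo,hi) in dict(rim=(.088,.102),seat=(.04,.05),h3=(.042,.055),handle=(.105,.13)).items():
    m=((W[...,2]>lo)&(W[...,2]<hi)).astype(np.uint8)
    n,L,s,c=cv2.connectedComponentsWithStats(m)
    for i in range(1,n):
        if 20<s[i,4]<3000:
            p=W[L==i]; e=(p.max(0)+p.min(0))/2
            x,y=p[:,0],p[:,1]; 
            print(name,c[i].round(1),s[i,4],'mean',p.mean(0).round(4),'mid',e.round(4),'ext',np.ptp(p,0).round(3), 'dir',np.degrees(np.arctan2(*np.linalg.svd(p[:,:2]-p[:,:2].mean(0),full_matrices=False)[2][0][::-1])).round(1))
```

```text
[262.  125.9] [250  98  25  50 438] z 0.032 c [0.8122 0.0111 0.0321] [[0.8865, 0.047], [0.8861, -0.0251], [0.7378, -0.0244], [0.7381, 0.0471]]
[480.3 164. ] [ 448  125   64   78 4780] z 0.009 c [ 0.6893 -0.6416  0.0093] [[0.5733, -0.5444], [0.8061, -0.5508], [0.8051, -0.7397], [0.5727, -0.7314]]
[269.  185.3] [258 174  23  23 352] z 0.046 c [ 0.6232 -0.009   0.0458] [[0.6557, 0.0233], [0.6555, -0.0415], [0.5906, -0.0411], [0.5908, 0.0234]]
[185.5 234.3] [ 144  209   83   55 1620] z 0.084 c [0.4752 0.2317 0.0837] [[0.5479, 0.3507], [0.5539, 0.1181], [0.4027, 0.1135], [0.3964, 0.3444]]
rim [462.3 137.2] 85 mean [ 0.7542 -0.5591  0.0915] mid [ 0.7407 -0.5715  0.0929] ext [0.098 0.045 0.01 ] dir 167.1
rim [493.2 125.5] 53 mean [ 0.7872 -0.6476  0.0915] mid [ 0.787  -0.6482  0.0928] ext [0.005 0.099 0.009] dir -90.3
rim [462.2 190. ] 53 mean [ 0.6035 -0.5545  0.0914] mid [ 0.6092 -0.5588  0.0924] ext [0.074 0.019 0.009] dir -175.8
rim [477.2 200.5] 25 mean [ 0.5736 -0.5955  0.0914] mid [ 0.5736 -0.5939  0.0926] ext [0.003 0.044 0.009] dir -90.3
rim [502.7 200.5] 28 mean [ 0.5732 -0.6668  
[... 4957 characters left out ...]

h3 [270.  238.6] 55 mean [ 0.4662 -0.0112  0.046 ] mid [ 0.4664 -0.0099  0.047 ] ext [0.032 0.032 0.009] dir 135.5
h3 [481.5 270.4] 58 mean [ 0.3739 -0.6206  0.0479] mid [ 0.3692 -0.6322  0.0485] ext [0.064 0.04  0.013] dir 164.6
h3 [481.5 314.1] 118 mean [ 0.2498 -0.6163  0.0487] mid [ 0.2484 -0.6163  0.0486] ext [0.169 0.006 0.013] dir -180.0
handle [270.  239.4] 35 mean [ 0.4661 -0.0105  0.1207] mid [ 0.4658 -0.0104  0.1207] ext [0.019 0.017 0.018] dir -83.6
handle [183.5 259.1] 143 mean [0.4123 0.2287 0.1219] mid [0.4127 0.229  0.1189] ext [0.011 0.108 0.02 ] dir 91.9
handle [500.  305.6] 1505 mean [ 0.2848 -0.6386  0.1139] mid [ 0.2817 -0.644   0.1175] ext [0.236 0.064 0.025] dir 179.0
```

```bash
cat >> h.py <<'E'
YAW=np.radians(1.7)
E
python3 - <<'E'
from h import *
H=np.array([.4125,.2288,.1185]); ax=np.array([np.cos(YAW),np.sin(YAW),0])
hinge=H+.142*ax-[0,0,.043]
q=down(YAW)
a,b=r.inverse_kinematics(H+[0,0,.12],q),r.inverse_kinematics(H+[0,0,.12],down(YAW+np.pi))
print(a,b)
if a is None or (b is not None and abs(b[5])<abs(a[5])): q=down(YAW+np.pi)
r.move_linear(r.current_tool_pos()+np.array([0,0,.12]),vel=.25)
r.move_to(H+[0,0,.12],q); r.set_gripper(.6,40)
r.move_linear(H+[0,0,.003],vel=.15); print(r.current_contact_force())
r.set_gripper(0.0,40); print(r.current_opening(),r.current_finger_force(),r.current_tool_pos())
Rr=np.hypot(.142,.043); a0=np.arctan2(.043,.142)
for th in np.linspace(.1,1.7,17):
    p=hinge-ax*Rr*np.cos(th+a0)+[0,0,Rr*np.sin(th+a0)+.003]
    r.move_linear(p,vel=.12)
    print(round(th,2),r.current_contact_force().round(1),round(r.current_opening(),3))
    if np.linalg.norm(r.current_contact_force())>50: print('abort');break
snap('side','lid.png'); print(r.current_t())
E
```

```text
[ 4.07680098e-01  1.97381101e-01  1.83504215e+00 -4.44089210e-16
  1.10916940e+00  3.78009501e-01] [ 4.07680098e-01  1.97381101e-01  1.83504215e+00 -4.44089210e-16
  1.10916940e+00 -2.76358315e+00]
[-0.13477256 -0.31621079  0.88025518]
-0.0041414183145022775 2.38249808549881 [0.4124223  0.22884336 0.12171547]
0.1 [ 0.4 -1.3 -0.5] -0.0
0.2 [-0.2  0.3 -0.1] 0.004
0.3 [ 0.1  0.  -0.3] 0.005
0.4 [-0.3 -0.3 -1.1] 0.0
0.5 [-0.2 -0.4  0.2] 0.002
0.6 [-0.2 -0.4 -0.1] -0.004
0.7 [-0.1 -0.1 -0.6] 0.001
0.8 [ 0.4  0.1 -1. ] -0.003
0.9 [-1.3 -0.3  0.3] -0.001
1.0 [ 0.7 -0.5 -0.9] -0.0
1.1 [ 0.1  0.1 -0.2] -0.001
1.2 [-0.4  0.5  1.3] 0.003
1.3 [-0.3 -0.1  0.2] 0.0
1.4 [ 0.1  0.6 -0.6] 0.001
1.5 [-0.2  0.1 -0.6] 0.002
1.6 [ 0.1 -0.3 -0.2] 0.001
1.7 [-0.7 -0.3 -0.1] -0.002
10.2
```

View pics/lid.png

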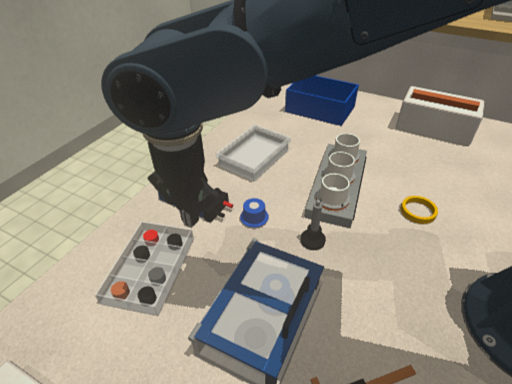

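The lid is still shut and the gripper closed on nothing. I'll go back and look at the grasp close up before closing.

Run:
```python
from h import *
H=np.array([.4125,.2288,.1185])
r.move_linear(r.current_tool_pos()+np.array([0,0,.08]))
r.move_linear(H+[0,0,.13],vel=.25); r.set_gripper(.6,40)
r.move_linear(H+[0,0,.003],vel=.15)
print(r.current_tool_pos(),R.from_quat(r.current_ee_rot()).as_matrix().round(2),r.current_opening())
d1=snap('side')['pixels']; d2=snap('top')['pixels']
r.set_gripper(0.,40); d3=snap('side')['pixels']
c=lambda d,x,y:cv2.resize(d[y:y+140,x:x+140],(400,400),interpolation=2)
cv2.imwrite('pics/g.png',np.hstack([c(d1,230,200),c(d3,230,200)])[...,::-1])
print(r.current_opening())
```

```text
[0.4129188  0.22899835 0.12218638] [[-0.03  1.    0.  ]
 [ 1.    0.03  0.  ]
 [ 0.    0.   -1.  ]] 0.5962529081531981
0.0031985660213266305
```

View pics/g.png

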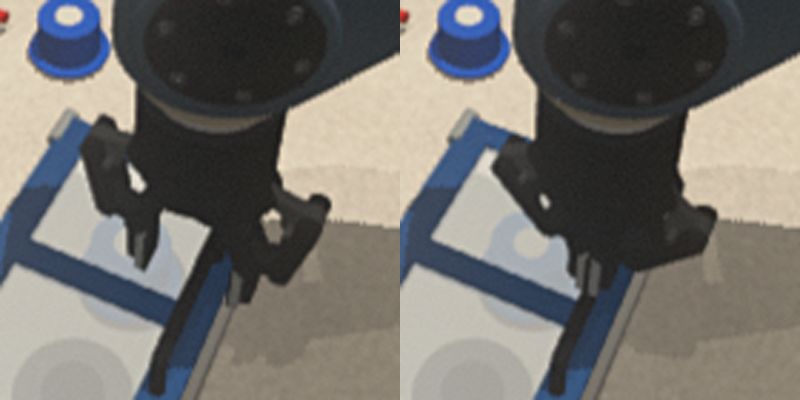

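The jaws straddle the bar in plan. The fingertips look barely below it, at about (279,293) and (314,305) in the full image. I'll check the fingertip height by projection, then lower and grip again.

Run:
```python
from h import *
d=snap('side')
for z in (.08,.09,.10,.11,.12): print(z,[np.round(proj(d,[.4125+s,.229,z])) for s in(.03,0,-.03)])
H=np.array([.4125,.2288,.1185])
r.set_gripper(.6,40)
print(r.current_contact_force())
for dz in(-.002,-.006):
    r.move_linear(H+[0,0,dz],vel=.05); print(dz,r.current_contact_force().round(1),r.current_tool_pos())
r.set_gripper(0.,60); print(r.current_opening(),r.current_finger_force())
d3=snap('side')['pixels']
cv2.imwrite('pics/g2.png',cv2.resize(d3[200:340,230:370],(500,500),interpolation=2)[...,::-1])
```

```text
0.08 [array([280., 305.]), array([295., 312.]), array([311., 319.])]
0.09 [array([280., 302.]), array([295., 309.]), array([311., 316.])]
0.1 [array([280., 299.]), array([296., 306.]), array([312., 313.])]
0.11 [array([280., 295.]), array([296., 302.]), array([312., 310.])]
0.12 [array([281., 292.]), array([296., 299.]), array([313., 307.])]
[ 0.36949354 -0.39238025  0.12391219]
-0.002 [0.6 1.5 0.3] [0.41228478 0.22870773 0.11610795]
-0.006 [ 0.  -0.4 -0. ] [0.41234502 0.2287211  0.1122291 ]
0.08284873776457136 58.9379346370697
```

View pics/g2.png

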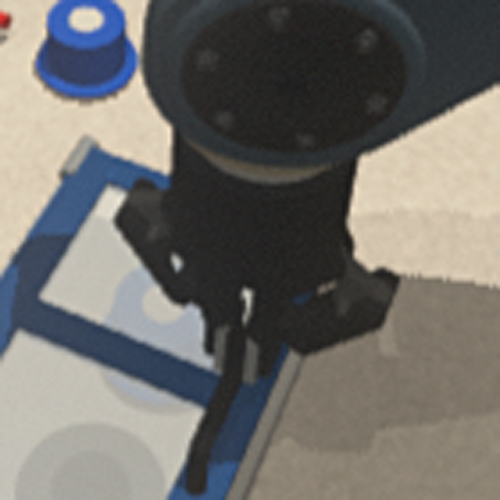

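Now it has caught only the end of the bar (opening 0.083). The fingertips sit about 15 mm higher than the nominal overhang suggests. I'll go deeper, watching the force.

Run:
```python
from h import *
H=np.array([.4125,.2288,.1185])
r.set_gripper(.35,40)
for z in(.108,.104,.101):
    r.move_linear([H[0],H[1],z],vel=.04); f=r.current_contact_force(); print(z,f.round(1))
    if f[2]>4: break
r.set_gripper(0.,40); print(r.current_opening(),r.current_finger_force(),r.current_contact_force().round(1),r.current_tool_pos())
d3=snap('side')['pixels']
cv2.imwrite('pics/g3.png',cv2.resize(d3[200:340,230:370],(500,500),interpolation=2)[...,::-1])
print(r.current_t())
```

```text
0.108 [ 0.6  0.2 -0.2]
0.104 [-0.4  0.2 -0.2]
0.101 [-0.7 -0.3  0.3]
0.09960639945536691 39.09461438655853 [-10.4   0.8   7.7] [0.41079526 0.22868948 0.10097867]
17.1917
```

View pics/g3.png

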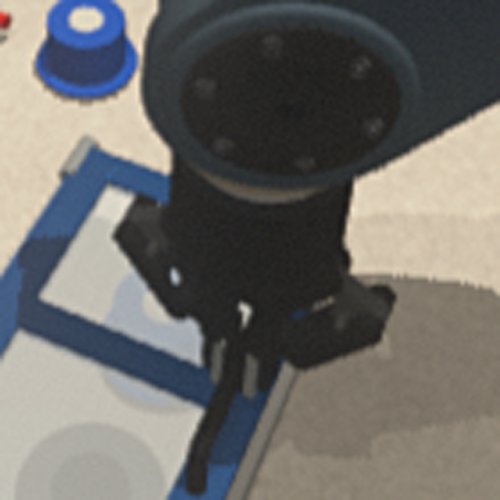

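```bash
cat > lid.py <<'E'
from h import *
import sys
H=np.array([.4115,.2288,.1185]); ax=np.array([np.cos(YAW),np.sin(YAW),0])
hinge=H+.142*ax-[0,0,.043]; off=-.0125
r.set_gripper(.35,40); r.move_linear(H+[0,0,off],vel=.05)
r.set_gripper(0.,60); print(r.current_opening(),r.current_finger_force(),r.current_contact_force().round(1))
Rr=np.hypot(.142,.043); a0=np.arctan2(.043,.142)
for th in np.linspace(.1,1.7,17):
    p=hinge-ax*Rr*np.cos(th+a0)+[0,0,Rr*np.sin(th+a0)+off]
    r.move_linear(p,vel=.08)
    f=r.current_contact_force(); o=r.current_opening()
    print(round(th,2),f.round(1),round(o,3))
    if np.linalg.norm(f)>35 or o<.05: print('abort');break
snap('side','lid2.png'); print(r.current_t())
E
python3 lid.py
```

```text
0.09257008881899036 58.68848741054535 [-6.3  1.1  7. ]
0.1 [-4.5  2.9 -1.6] 0.085
0.2 [-7.   1.9  0.9] 0.092
0.3 [-9.6  2.2  2.4] 0.088
0.4 [-12.7   1.8   6.2] 0.084
0.5 [-17.2   1.7  11.5] 0.087
0.6 [-21.8   0.7  22.8] 0.088
0.7 [-15.3   0.6  21.1] 0.086
0.8 [-15.7   0.6  21.4] 0.084
0.9 [-8.6  1.1 14.5] 0.088
1.0 [-3.6  3.4  9.8] 0.09
1.1 [-3.5  3.1 12.3] 0.089
1.2 [-1.5  3.2 12.9] 0.084
1.3 [0.  4.  8.8] 0.089
1.4 [-2.4  3.6  8. ] 0.084
1.5 [-0.9  5.8  5.4] 0.083
1.6 [0.1 7.4 4.7] 0.091
1.7 [1.4 6.3 5.8] 0.083
23.825
```

View pics/lid2.png

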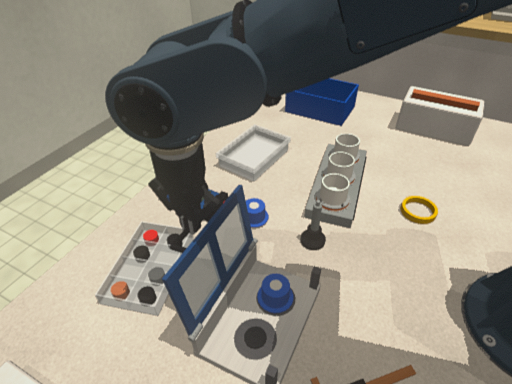

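The lid is past upright. Half2 sits in the -y nest at (275,290) and the other nest is empty. I'll release it, then calibrate the fingertip length with a gentle touch on bare bench.

Run:
```python
from h import *
r.set_gripper(.3,40); r.move_linear(r.current_tool_pos()+np.array([0,0,.13]),vel=.1)
P=np.array([.37,.05,.0])
r.move_linear([.37,.05,.30],vel=.25)
print('free f',r.current_contact_force().round(2))
r.set_gripper(0.0,20)
r.move_linear(P+[0,0,.05],vel=.2)
for z in np.arange(.045,.0,-.0025):
    r.move_linear(P+[0,0,z],vel=.04); f=r.current_contact_force()
    if f[2]>3: print('touch',z,f.round(1),r.current_tool_pos()); break
d=snap('side','lid3.png')
r.move_linear(P+[0,0,.25],vel=.25)
d=snap('top'); snap('side'); W=cloud(d); hsv=cv2.cvtColor(d['pixels'],cv2.COLOR_RGB2HSV)
for n,c in dict(half2=(205,237),half3=(269,185)).items():
    blue=cv2.inRange(hsv,(100,100,30),(125,255,255)); m=np.zeros_like(blue); cv2.circle(m,c,22,255,-1)
    print(n)
    p=W[(m>0)&(np.abs(W[...,2]-(.068 if n=='half2' else .048))<.006)]; print(p.mean(0).round(4),((p.max(0)+p.min(0))/2).round(4),np.ptp(p,0).round(3),len(p))
cv2.imwrite('pics/t2.png',cv2.resize(d['pixels'][150:300,120:420],(800,400),interpolation=2)[...,::-1])
print(r.current_t())
```

```text
free f [ 0.49  0.55 -0.08]
half2
[0.4719 0.1851 0.0681] [0.4718 0.1848 0.0681] [0.052 0.053 0.012] 282
half3
[ 0.6274 -0.0105  0.0479] [ 0.626  -0.0105  0.0479] [0.054 0.05  0.011] 270
34.5583
```

View pics/t2.png

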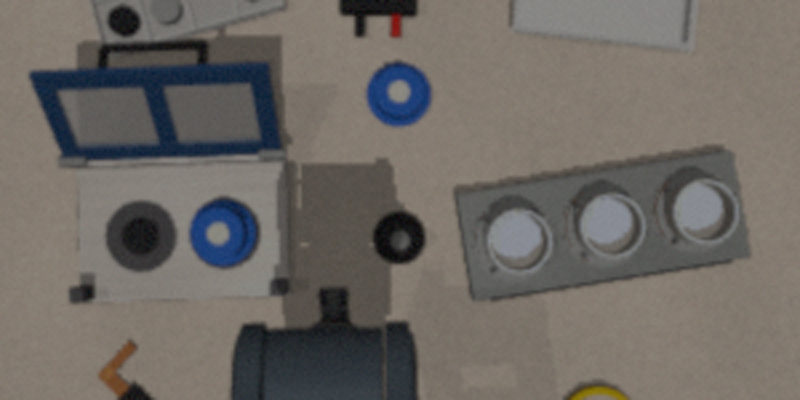

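The lid rests on its stop and half2 and half3 are located. The fingertips didn't touch even at TCP z = 2.5 mm, so the real tips sit above the nominal TCP. I'll continue the touch lower.

Run:
```python
from h import *
P=np.array([.37,.05,.0])
r.move_linear(P+[0,0,.006],vel=.25)
for z in np.arange(.002,-.03,-.002):
    r.move_linear(P+[0,0,z],vel=.03); f=r.current_contact_force()
    if f[2]>3: print('touch',z,f.round(1),r.current_tool_pos()); break
d=snap('side')
print(z,proj(d,[.37,.05,0]),proj(d,[.37,.05,.03]))
u,v=map(int,proj(d,[.37,.05,.02]))
cv2.imwrite('pics/b.png',cv2.resize(d['pixels'][v-60:v+40,u-50:u+50],(500,500),interpolation=2)[...,::-1])
r.move_linear(P+[0,0,.25],vel=.25); print(r.current_t())
```

```text
touch -0.002 [-2.7  0.1 12.8] [ 0.3702154   0.05000236 -0.00169284]
-0.002 (np.float64(342.4133521722162), np.float64(273.7649154032446)) (np.float64(344.470885978713), np.float64(265.52597759373543))
37.675
```

View pics/b.png

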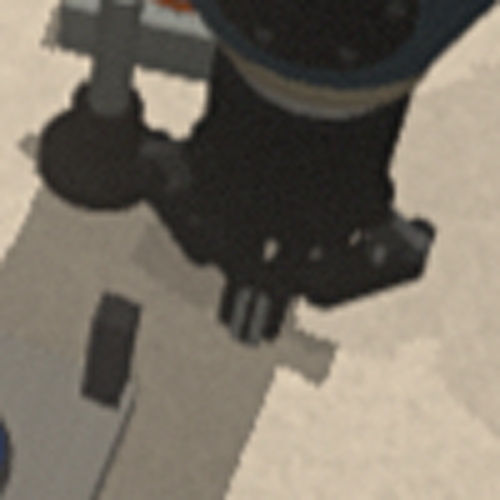

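```bash
cat >> h.py <<'E'
from scipy.optimize import least_squares
def fitrim(W,c,rad,zlo,zhi,tol=.008):
    g=np.hypot(W[...,0]-c[0],W[...,1]-c[1])
    p=W[(np.abs(g-rad)<tol)&(W[...,2]>zlo)&(W[...,2]<zhi)]
    s=least_squares(lambda q:np.hypot(p[:,0]-q[0],p[:,1]-q[1])-rad,c,loss='soft_l1',f_scale=.002)
    return s.x,p[:,2].mean(),len(p)
def pick(xy,rim,yaw,sq=40):
    xy=np.asarray(xy); q=down(yaw)
    r.move_to([*xy,rim+.15],q); r.set_gripper(1.,sq)
    r.move_linear([*xy,rim+.05],vel=.2)
    for dz in(.03,.012,.002):
        r.move_linear([*xy,rim+dz],vel=.08); f=r.current_contact_force()
        if f[2]>4: print('contact',dz,f.round(1)); break
    f0=f; r.set_gripper(.0,sq); f=r.current_contact_force()
    print('grip',round(r.current_opening(),3),'F',f0.round(1),f.round(1),'tcp',r.current_tool_pos().round(4))
E
python3 - <<'E'
from h import *
W=cloud(snap('top'))
for c in((.4635,-.136),(.4801,-.2336),(.4941,-.3327)): print(fitrim(W,c,.0325,.088,.1))
W=cloud(snap('side'))
for c in((.4635,-.136),(.4801,-.2336),(.4941,-.3327)): print('side',fitrim(W,c,.0325,.092,.1))
pick((.472,.1848),.026,np.radians(91.7))
z=r.current_tool_pos()
r.move_linear(z+np.array([0,0,.2]),vel=.15); print('lift',r.current_opening(),r.current_contact_force().round(2))
d=snap('side'); snap('top')
cv2.imwrite('pics/p.png',d['pixels'][60:384,180:512][...,::-1]); print(r.current_t())
E
```

```text
(array([ 0.46374379, -0.13574454]), np.float64(0.09427616840490384), 108)
(array([ 0.48013531, -0.23399638]), np.float64(0.0941288181944338), 113)
(array([ 0.49448005, -0.33206787]), np.float64(0.09408396758969963), 121)
side (array([ 0.46298389, -0.13230772]), np.float64(0.0948173054413501), 121)
side (array([ 0.47952431, -0.23096671]), np.float64(0.09430920936013606), 63)
side (array([ 0.49368463, -0.33040459]), np.float64(0.09478828365882026), 10)
grip 0.638 F [ 0.4 -0.3  0.4] [-1.9 -0.7  6.2] tcp [0.4722 0.1849 0.0285]
lift 0.6402305349753764 [-0.12 -0.21 -0.95]
43.4167
```

View pics/p.png

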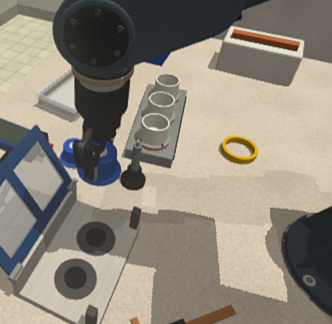

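Half2 is held and both nests are now empty. Next it goes onto jar 1, watching the force on the way down.

```bash
cat >> h.py <<'E'
def place(xy,goff,yaw,rim=.095):
    """lower a held half until contact; returns height over the rim at contact"""
    xy=np.asarray(xy)
    r.move_to([*xy,rim+goff+.10],down(yaw)); r.move_linear([*xy,rim+goff+.015],vel=.15)
    f0=r.current_contact_force(); out=None
    for dz in np.arange(.010,-.0031,-.001):
        r.move_linear([*xy,rim+goff+dz],vel=.03); f=r.current_contact_force()-f0
        if f[2]>2.5 or np.hypot(*f[:2])>4: out=dz; break
    print('contact at',out,f.round(1),r.current_tool_pos().round(4)); return out
E
python3 - <<'E'
from h import *
place((.4635,-.1350),.0025,np.radians(98.8))
d=snap('side'); u,v=map(int,proj(d,[.4635,-.135,.095]))
cv2.imwrite('pics/j.png',cv2.resize(d['pixels'][v-60:v+40,u-50:u+50],(500,500),interpolation=2)[...,::-1]); print(r.current_t())
E
```

```text
contact at -0.0009999999999999905 [-0.4  0.5  3.1] [ 0.4636 -0.135   0.0966]
48.475
```

View pics/j.png

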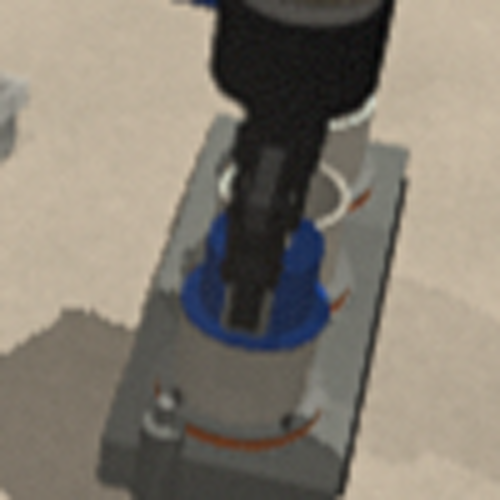

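It seated at the rim height exactly. The flange lies on the jar and the orange band is still in sight. I'll press while gripping, until the stop is felt.

```bash
cat >> h.py <<'E'
def press(lim=20):
    p=r.current_tool_pos(); z0=p[2]
    for k in range(1,17):
        r.move_linear([p[0],p[1],z0-.001*k],vel=.03); f=r.current_contact_force()
        print(k,round(r.current_tool_pos()[2]-z0,4),f.round(1))
        if f[2]>lim and k>5: break
def release():
    r.set_gripper(1.); r.move_linear(r.current_tool_pos()+np.array([0,0,.15]),vel=.12)
E
python3 - <<'E'
from h import *
press(); release()
d=snap('side'); u,v=map(int,proj(d,[.4635,-.135,.095]))
cv2.imwrite('pics/k.png',cv2.resize(d['pixels'][v-60:v+40,u-50:u+50],(500,500),interpolation=2)[...,::-1]); print(r.current_t())
E
```

```text
1 -0.0009 [-0.5  1.4  4.6]
2 -0.002 [-1.2  0.8  5.3]
3 -0.003 [-0.6  0.9  3.5]
4 -0.004 [-1.2 -0.   3.9]
5 -0.005 [-0.3 -0.3  3.6]
6 -0.006 [-0.8  0.4  2.7]
7 -0.0071 [0.4 0.2 3.6]
8 -0.008 [-1.5 -0.7  2.4]
9 -0.009 [-1.4  0.3  3.1]
10 -0.0092 [-5.2  1.8 17.5]
11 -0.0093 [-10.1   4.   32.3]
53.0917
```

View pics/k.png

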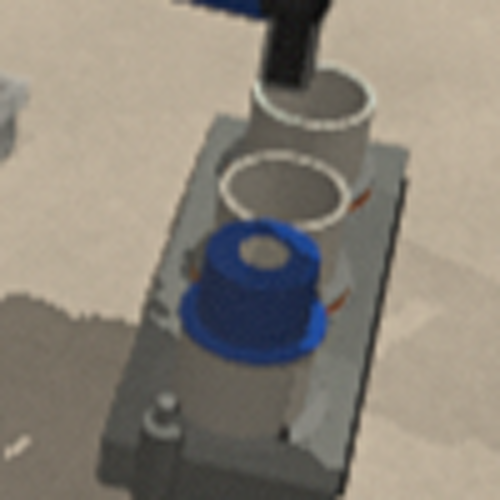

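Jar 1 is closed, its seat is home and the band is gone. Now I'll relocate half3 and pick it.

Run:
```python
from h import *
r.move_linear([.45,-.20,.30],vel=.25)
d=snap('top'); W=cloud(d)
hsv=cv2.cvtColor(d['pixels'],cv2.COLOR_RGB2HSV); blue=cv2.inRange(hsv,(100,100,40),(125,255,255))
g=(W[...,0]>.48)&(W[...,0]<.74)&(abs(W[...,1])<.16)&(np.abs(W[...,2]-.048)<.006)
n,L,s,c=cv2.connectedComponentsWithStats(g.astype(np.uint8))
for i in range(1,n):
    if s[i,4]>100: p=W[L==i]; print(c[i],s[i,4],p.mean(0).round(4),((p.max(0)+p.min(0))/2).round(4),np.ptp(p,0).round(3)); best=(p.max(0)+p.min(0))/2
P=(best+0)[:2]
if np.hypot(P[0]-.626,P[1]+.0105)>.06: raise SystemExit('moved far')
pick(P,.006,np.pi/2)
r.move_linear(r.current_tool_pos()+np.array([0,0,.2]),vel=.15)
print('lift',r.current_opening(),r.current_contact_force().round(2),r.current_t())
```

```text
[269.48507463 183.60447761] 268 [ 0.627  -0.0104  0.0481] [ 0.6261 -0.0105  0.0483] [0.054 0.05  0.011]
grip 0.631 F [ 0.5 -0.4 -0.3] [-1.2  0.2  4.5] tcp [ 0.6263 -0.0105  0.0085]
lift 0.6386248793273493 [-0.32 -0.27 -1.02] 58.5833
```

```bash
python3 - <<'E'
from h import *
o=place((.4943,-.3315),.0025,np.radians(98.8))
d=snap('side'); u,v=map(int,proj(d,[.4943,-.3315,.095]))
cv2.imwrite('pics/m.png',cv2.resize(d['pixels'][v-60:v+40,u-50:u+50],(500,500),interpolation=2)[...,::-1])
if o is not None and o<.0015:
    press(); release(); r.move_linear([.36,-.45,.35],vel=.25)
    d=snap('side','f_side.png'); t=snap('top','f_top.png'); W=cloud(t)
    for c in((.4637,-.1357),(.4944,-.332)):
        p=W[(np.hypot(W[...,0]-c[0],W[...,1]-c[1])<.05)&(np.abs(W[...,2]-.127)<.006)]
        print('top',p.mean(0).round(4),((p.max(0)+p.min(0))/2).round(4),len(p),'jar2' if 0 else '')
    print('jar2',fitrim(W,(.4801,-.234),.0325,.088,.1))
print(r.current_t())
E
python3 -c "
import cv2,numpy as np
a=cv2.imread('pics/f_side.png');cv2.imwrite('pics/f.png',np.hstack([cv2.resize(a,(500,375)),cv2.resize(a[120:240,280:376],(300,375))]))"
```

```text
contact at -0.0009999999999999905 [-0.9  2.2  4.1] [ 0.4943 -0.3315  0.0967]
1 -0.0008 [-1.5  1.3  4.5]
2 -0.0019 [0.  0.9 4. ]
3 -0.003 [-1.3  1.2  5.1]
4 -0.004 [-1.5 -0.2  3.8]
5 -0.005 [-1.9  0.8  4.1]
6 -0.006 [-0.7  0.4  4.1]
7 -0.007 [-1.5  1.8  4.3]
8 -0.008 [-1.2  0.3  3.6]
9 -0.009 [-2.   1.3  3.7]
10 -0.0093 [-4.2  2.5 11.5]
11 -0.0094 [-8.1  5.4 22.5]
top [ 0.4635 -0.1366  0.1269] [ 0.4631 -0.1367  0.1269] 313 
top [ 0.4951 -0.3322  0.1271] [ 0.4956 -0.3319  0.127 ] 316 
jar2 (array([ 0.47992939, -0.23401735]), np.float64(0.0940345901307171), 116)
69.3917
```

View pics/f.png

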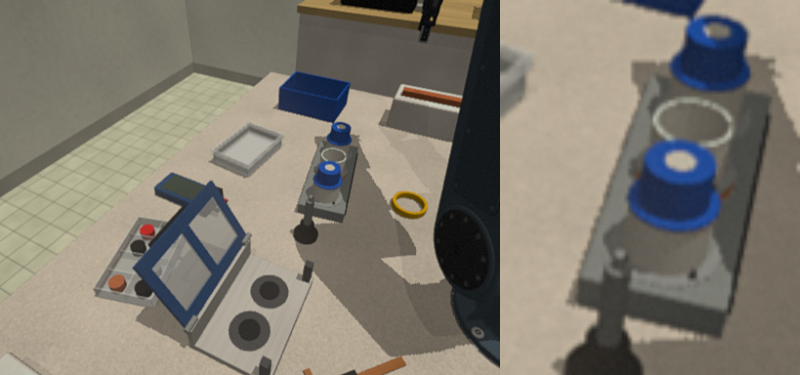

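The final side view shows both halves level on jars 1 and 3, at (329,172) and (341,133) in the left-hand view. Both tops measure 127 mm, which matches fully pressed seats. Jar 2 is untouched, the lid is open, both nests are empty and the robot is clear.

```bash
python3 -c "
from h import *
print(r.hand_in())"
```

```text
the job is handed in; nothing more can be done
None
```

I handed the job in at about 69 s: the lid is open on its stop and both blue halves are seated on jars 1 and 3 with their seats fully down. Jar 2 is unpressed because only one nest held a half, and no bystander was touched. The judge returned no verdict.

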